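Cure the glued ribs

TASK

Lay every curved plywood rib flat in the open drawer of the curing cabinet, side by side and none on top of another, and slide the drawer fully shut. Only then start the cabinet: twist the black spring-return knob on its top clockwise to its stop, hold it there for two seconds and let it spring back. Also, at any time, screw the winged cap of the glue pot clockwise fully tight, and leave the tape roll, the hammer and the carton where they are.

Things in the scene. Friction and masses are not known exactly. Their poses are not given: they have to be found in the camera images.
- cabinet: grey steel curing cabinet fixed on the bench, 310 mm wide (y), 270 mm deep, 120 mm high. Origin at bench height under the middle of its front; own x points into the cabinet, away from its front, z up. One drawer in its front, knob on its top
- drawer (a joint): travel of the drawer out of the cabinet along the cabinet's -x, in m: 0 shut, 0.18 fully out; starts 0.14 to 0.165 open. Friction about 2 N, stays where it is left
- drawer_in (a point): centre of the drawer's inner floor (moves with the drawer), axes as the cabinet's. Floor 22 mm above the bench, inside 196 mm long (x from -98 mm at the front panel to +98) by 272 mm wide (y), side walls 45 mm high and 4 mm thick; the part further in than the cabinet's front lies under the cabinet's top. Front panel 12 mm thick, from 12 to 107 mm above the bench
- drawer_handle (a point): middle of the drawer's bar handle, 88 mm above the bench, 32 mm below the cabinet's top: a round bar about 10 mm thick and 120 mm long along the cabinet's y, 35 mm in front of the panel; axes as the cabinet's. Can be pinched from above across the cabinet's x
- knob (a joint): angle of the start knob in rad: 0 at rest, grows clockwise seen from above, stop at 1.2. A spring turns it back to 0 when released (0.03 N m at rest, 0.13 N m at the stop)
- knob_grip (a point): on the axis of the black start knob on the cabinet's top, at the height to grip, 154 mm above the bench, 8 mm below the knob's top; 45 mm behind the cabinet's front, 90 mm to +y of its middle. Own x along the grip bar (60 mm long, 16 mm wide, 32 mm high, on a disc of 60 mm diameter and 8 mm height), turns with the knob; own x is the cabinet's x when the knob is at 0
- gluepot: white round glue pot fixed on the bench on a wooden foot, 80 mm diameter, 70 mm high without its cap. Origin under its middle at bench height
- cap (a joint): angle of the glue pot's captive screw cap in rad: 0 fully tight (stop), grows as it is unscrewed (anticlockwise from above), at most 2.6; starts 1.7 to 2.3. It neither rises nor comes off; friction 0.06 N m, stays where it is left
- cap_grip (a point): on the cap's axis at the height to grip, 106 mm above the bench, 8 mm below the top of its wing; own x along the wing (60 mm long, 16 mm wide, 30 mm high, standing on a disc of 70 mm diameter and 14 mm height), turns with the cap
- rib1: loose curved plywood rib, one of up to four alike (three or four are there; the others are absent): 130 mm long, 28 mm wide, 24 mm thick, about 60 g, lying flat. Origin at the middle of the block, 12 mm above what it lies on; own x along its length, z through its thickness; the middle 50 mm is straight and parallel-sided (grip there, 28 mm across y), the ends bend about 8 mm towards -y
- rib2: loose curved plywood rib, one of up to four alike (three or four are there; the others are absent): 130 mm long, 28 mm wide, 24 mm thick, about 60 g, lying flat. Origin at the middle of the block, 12 mm above what it lies on; own x along its length, z through its thickness; the middle 50 mm is straight and parallel-sided (grip there, 28 mm across y), the ends bend about 8 mm towards -y
- rib3: loose curved plywood rib, one of up to four alike (three or four are there; the others are absent): 130 mm long, 28 mm wide, 24 mm thick, about 60 g, lying flat. Origin at the middle of the block, 12 mm above what it lies on; own x along its length, z through its thickness; the middle 50 mm is straight and parallel-sided (grip there, 28 mm across y), the ends bend about 8 mm towards -y
- rib4: loose curved plywood rib, one of up to four alike (three or four are there; the others are absent): 130 mm long, 28 mm wide, 24 mm thick, about 60 g, lying flat. Origin at the middle of the block, 12 mm above what it lies on; own x along its length, z through its thickness; the middle 50 mm is straight and parallel-sided (grip there, 28 mm across y), the ends bend about 8 mm towards -y
- tape: bystander: roll of paper tape lying flat, 100 mm diameter, 25 mm high, origin under its middle; leave alone
- mallet: bystander: hammer with wooden handle lying on the bench, about 260 mm long, handle to its -x; leave alone
- carton: bystander: small closed cardboard carton 100 x 80 x 70 mm high, origin under its middle; leave alone
Not all that is in view belongs to the job. Leave any blue or purple look-alike of the rib4 alone.

How it is judged:
By the outcome, as a careful person would: the job done as asked, in the order asked, and still so for the second after the job is handed in, with the robot touching nothing.
Of rib1, rib2, rib3, rib4 only 3 to 4 are there at a start; the rules pass over those that are not, and their reading is None.
At some moment in a run one of rib1, rib2, rib3, rib4 may be knocked a few centimetres aside while the robot is not near it.
Once in a run the grip may slacken for a moment while it holds something.
It also fails if it takes over 210 s, if anything falls off the work surface, if the arm or the gripper's body presses on something with over 40 N, if the wrist force passes 120 N, or if a joint passes its speed limit or range.

ROBOT

A 7-joint arm with a two-finger parallel gripper is mounted at the origin on the work surface. World frame = base frame: x ahead of the robot, y to its left, z up, the work surface at z = 0. Lengths are in m, angles in rad, forces in N, time in s.
With the tool pointing down it reaches from about 0.35 to 0.9 m from the base axis. Payload 8.1 kg.
Tool frame: the origin (TCP) lies at the very end of the fingers, on their centre line; the grasp point (between the pads) lies 19 mm behind it; z points along the fingers, y is the line along which they close (so a half turn about z gives the same grasp; the last joint's range is limited). The gripper opens to 92 mm and grips with 3 to 60 N. Pads are 19 mm wide; open, the fingers measure 130 mm over their backs; the gripper's body (75 mm by 190 mm) begins 47 mm behind the grasp point.
Start: joints at [1.124, 0.434, 0.025, 1.573, -0.012, 1.134, -0.075], TCP at [0.211, -0.588, 0.227] pointing down, gripper open.
Joint ranges: [-2.62, 2.62], [-0.44, 2.09], [-1.27, 1.32], [0.08, 2.57], [-1.32, 4.46], [0.12, 2], [-2.74, 2.74]. Speed limits (rad/s): [2.22, 2.22, 3.01, 3.01, 3.14, 3.14, 3.14].

INTERFACE

Orientations are given as [roll, pitch, yaw] about the fixed x, y, z axes, in that order (R = Rz(yaw) Ry(pitch) Rx(roll)).
In Python, from cell import bot, viewer gives the robot as it stands. The module is installed in compiled form; this text tells all that it offers.
- The arm moves only by the tool servo_tool, never from a script. Its argument "increments" is a list of rows, each a list of 3 entries, a list of its own where there are three numbers: the turn, a rotation vector about the tool's x, y, z in rad, then the shift along the tool's x, y, z in m, then the closure, from -1 (fully open) to 1 (shut). A call has 1 to 12 rows; each row is the pose to reach, as a shift and turn from the pose commanded when the call began, along the tool's axes at that moment; what a row does not reach only later rows make up. A row lasts 1/8 s, in which the tool goes at most 62.5 mm and 10.7 degrees, less where a joint would pass 70% of its speed; a pose out of reach is approached as far as the arm can. A call with a gripper value outside its range is refused whole. The fingers move at their own pace and stop on an object; the grip force is fixed at half the most. Time passes only in rows, so rows that repeat a pose let the fingers close. It gives the time, the measured TCP pose, the force, the opening and the grip force at its end, in the units of the state.
- bot.get_state(): the state, without advancing time (a new reading comes with each control period).
- viewer.get_image(name): name is "side" or "top" or "wrist"; returns (picture, depth): 420x560x3 uint8, red, green, blue; 420x560 float32, m along the optical axis (not along the pixel's ray), 0 where there is no reading.
- viewer.camera_params(name): a dict with "fx", "fy", "cx", "cy" (pixels), "R" (3x3) and "t" (3): a world point X has camera coordinates R X + t. Camera axes: x right, y down, z forward; pixel columns grow to the right and rows downward; lengths in m; the calibration is good to about 2 mm. A picture is of the moment at which its call begins: read the wrist's pose just before it. camera_params takes no time and is no camera call; for the wrist camera it gives the pose at the moment of the call.
- bot.job_done(): hands the job in; it is judged then, once.
The state is a dict: "t": time; "q": joint angles; "dq": joint speeds; "effort": joint torques, N m; "ee_pos": TCP position; "orientation": TCP orientation; "contact_force": force on the tool from outside, world axes, zero at the start; "wrist_torque": the same for the moment, N m; "opening": opening from 0.0 (shut) to 1.0 (fully open); "finger_force": force on a finger pad.
Only numpy, scipy, OpenCV 4.12 (cv2) and the standard library are available. Lean on these libraries where they do the work, as an engineer would, in place of code of your own. Each camera call takes 0.05 s, during which the arm holds its last target. There are 200 camera calls.

## Working session

There is one attempt and no reset: what is moved stays moved. The work goes in short steps, Python scripts to look and compute and a tool call to move; the robot and the scene stay as the last step left them, time stands still between calls to the robot, and variables do not carry over. Pictures are saved under pics/ and viewed, at most 14 in all, crops included, and the job is handed in when it is done.

Besides the shell and the picture viewer there is one more tool, called by a JSON object that holds its "name" and its "arguments", one argument or row to a line. servo_tool: Moves the arm, as the interface text tells. Its arguments: {"type":"object","properties":{"increments":{"type":"array"}},"required":["increments"]}

```bash
mkdir -p pics; cat > h.py <<'E'
import numpy as np, cv2
from cell import bot, viewer
from scipy.spatial.transform import Rotation as Ro
def snap(n,fn=None):
    p=viewer.camera_params(n); im,d=viewer.get_image(n)
    if fn: cv2.imwrite('pics/'+fn,im[:,:,::-1])
    return im,d,p
def cloud(d,p):
    v,u=np.mgrid[0:d.shape[0],0:d.shape[1]]
    c=np.dstack([(u-p['cx'])/p['fx']*d,(v-p['cy'])/p['fy']*d,d])
    return (c-p['t'])@np.array(p['R'])   # R^T (c-t)
def ray(p,u,v,z):
    R=np.array(p['R']);t=np.array(p['t']);o=-R.T@t
    d=R.T@np.array([(u-p['cx'])/p['fx'],(v-p['cy'])/p['fy'],1]);return o+d*(z-o[2])/d[2]
def pose():
    s=bot.get_state();return np.array(s['ee_pos']),Ro.from_euler('xyz',s['orientation']),s
E
python3 - <<'E'
from h import *
for n in('top','side'):
    im,d,p=snap(n,n+'0.png'); print(n,p['fx'],p['cx'],p['cy'],np.round(-np.array(p['R']).T@p['t'],3),np.round(p['R'],2).tolist())
s=bot.get_state();print(s)
E
```

```text
top 413.4204931995088 287.90991547866605 214.42339753385204 [0.424 0.015 1.417] [[0.02, -1.0, 0.0], [-1.0, -0.02, -0.09], [0.09, -0.0, -1.0]]
side 426.49691817202927 284.6330849776907 209.46841433058333 [0.288 1.214 1.121] [[-0.98, -0.19, -0.0], [-0.12, 0.63, -0.77], [0.15, -0.76, -0.64]]
{'t': 0.1, 'q': array([ 1.1243896 ,  0.43516809,  0.02496466,  1.57397363, -0.01160161,
        1.13398441, -0.07511978]), 'dq': array([-9.52425453e-04, -2.16351280e-03,  6.20309453e-06, -2.24165144e-03,
       -4.96637508e-04,  4.03052179e-04,  1.65249443e-04]), 'effort': array([ 2.35010535e-03, -6.69132257e+01,  9.88030359e-01, -3.15146935e+01,
       -6.04706747e-02,  3.74219916e-02,  3.74679973e-05]), 'ee_pos': array([ 0.21048048, -0.58802718,  0.22602671]), 'orientation': array([-3.14020950e+00,  1.22013103e-04,  3.43725384e-01]), 'contact_force': array([ 0.15539527, -0.34619081, -0.27371681]), 'wrist_torque': array([ 0.02208636,  0.00700027, -0.02434243]), 'finger_force': 0.0, 'opening': 1.000211120554568}
```

View pics/top0.png

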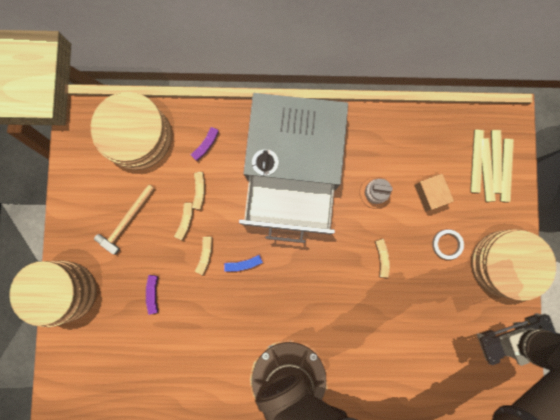

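View pics/side0.png

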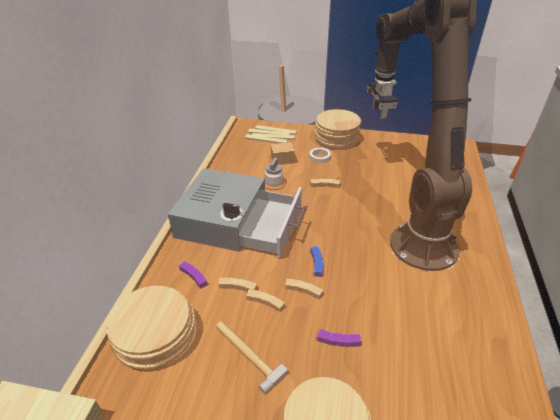

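The top view shows four tan ribs at (199,190), (184,221), (204,256) and (383,258). The blue one at (243,265) and the purple ones at (205,143) and (152,295) are look-alikes and stay put. The slats at (490,165) aren't ribs. The knob is at (265,160), the cap at (379,191) and the drawer at (290,205).

```bash
cat >> h.py <<'E'
def ribs(im,d,p,zlo=0.012,zhi=0.036,ztop=0.024,amin=60):
    """tan blobs standing at rib height: centre of straight middle, yaw of own x"""
    P=cloud(d,p); hsv=cv2.cvtColor(im,cv2.COLOR_RGB2HSV)
    m=((P[...,2]>zlo)&(P[...,2]<zhi)&(d>0)&(hsv[...,0]>10)&(hsv[...,0]<32)&(hsv[...,1]>50)).astype(np.uint8)
    n,l,st,c=cv2.connectedComponentsWithStats(m); out=[]
    for i in range(1,n):
        if st[i,4]<amin: continue
        vu=np.argwhere(l==i); X=np.array([ray(p,u,v,ztop) for v,u in vu])[:,:2]
        mu=X.mean(0); w,V=np.linalg.eigh(np.cov((X-mu).T)); a=V[:,1]; b=np.array([-a[1],a[0]])
        s=(X-mu)@a; t=(X-mu)@b; a0=(s.max()+s.min())/2; s=s-a0
        mid=t[abs(s)<.025].mean(); end=t[abs(s)>.045].mean()
        if end>mid: a,b=-a,-b; mid=-mid; a0=-a0; end=-end
        out.append(dict(px=c[i].round(),n=st[i,4],L=np.ptp(s),W=np.ptp(t),c=mu+a*a0+b*mid,yaw=np.degrees(np.arctan2(a[1],a[0])),bend=mid-end,z=np.median(P[l==i][:,2])))
    return out
def show(r):
    for o in r: print(o['px'],o['n'],'L%.3f W%.3f c(%.4f,%.4f) yaw%.1f bend%.4f z%.3f'%(o['L'],o['W'],*o['c'],o['yaw'],o['bend'],o['z']))
E
python3 - <<'E'
from h import *
im,d,p=snap('top'); show(ribs(im,d,p))
P=cloud(d,p); hsv=cv2.cvtColor(im,cv2.COLOR_RGB2HSV)
# cabinet top
m=((abs(P[...,2]-.12)<.008)&(d>0)).astype(np.uint8); m[:,:200]=0;m[:,380:]=0
n,l,st,c=cv2.connectedComponentsWithStats(m); i=1+st[1:,4].argmax()
X=np.array([ray(p,u,v,.12)[:2] for v,u in np.argwhere(l==i)])
r=cv2.minAreaRect(X.astype(np.float32)*1000);print('cab',r,cv2.boxPoints(r).tolist())
for name,lo,hi,box in(('knobbar',.145,.18,(200,100,350,200)),('wing',.100,.13,(355,165,405,215)),('disc',.07,.096,(355,165,405,215)),('handle',.078,.1,(230,215,350,260)),('panel',.1,.115,(225,190,350,245))):
    x0,y0,x1,y1=box; mm=np.zeros_like(m);mm[y0:y1,x0:x1]=1
    k=(P[...,2]>lo)&(P[...,2]<hi)&(mm>0)&(d>0); Q=P[k]
    if len(Q)<3: print(name,'none');continue
    mu=Q.mean(0);w,V=np.linalg.eigh(np.cov(Q[:,:2].T));a=V[:,1]
    s=(Q-mu)[:,:2]@a
    print(name,len(Q),mu.round(4),'yaw%.1f'%np.degrees(np.arctan2(a[1],a[0])),'len%.3f'%np.ptp(s),'mid',(mu[:2]+a*(s.max()+s.min())/2).round(4))
s=bot.get_state();print(s['ee_pos'])
E
```

```text
[274.  93.] 4136 L1.835 W0.310 c(0.9753,0.0947) yaw-89.7 bend0.0078 z0.017
[162. 149.] 100 L0.114 W0.027 c(0.7656,0.4433) yaw154.4 bend0.0099 z0.015
[477. 165.] 82 L0.100 W0.035 c(0.7248,-0.6245) yaw-15.9 bend0.0066 z0.013
[501. 182.] 114 L0.099 W0.055 c(0.6632,-0.7010) yaw127.9 bend0.0043 z0.014
[191. 206.] 665 L0.238 W0.060 c(0.5696,0.3405) yaw161.6 bend0.0041 z0.023
[130. 213.] 507 L0.233 W0.026 c(0.5396,0.5476) yaw145.7 bend0.0001 z0.022
[421. 197.] 76 L0.097 W0.010 c(0.6145,-0.4360) yaw21.5 bend0.0016 z0.025
[479. 266.] 245 L0.203 W0.077 c(0.3905,-0.6112) yaw4.5 bend0.0286 z0.028
[204. 255.] 338 L0.127 W0.037 c(0.4037,0.2906) yaw169.5 bend0.0062 z0.023
[383. 258.] 337 L0.128 W0.037 c(0.4061,-0.3087) yaw-172.3 bend0.0060 z0.023
[ 89. 286.] 160 L0.147 W0.045 c(0.3045,0.6670) yaw-165.2 bend0.0174 z0.016
[290. 365.] 979 L0.242 W0.173 c(0.0962,-0.0069) yaw-95.7 bend0.0649 z0.015
cab ((784.7978515625, -5.3122100830078125), (309.1938781738281, 269.8419189453125), 84.9591293334961) [[636.8148803710938, -147.45619201660156], [905.6130981445312, -171.1662139892578], [932.7808227539062, 136.83177185058594], [663.9826049804688, 160.5417938232422]]
knobbar 110 [0.7028 0.0916 0.1592] yaw175.3 len0.060 mid [0.7033 0.0915]
wing 105 [ 0.6297 -0.2835  0.1118] yaw82.9 len0.060 mid [ 0.6296 -0.2841]
disc 260 [ 0.6284 -0.282   0.0828] yaw172.0 len0.070 mid [ 0.6314 -0.2825]
handle 220 [0.4712 0.0206 0.0908] yaw86.2 len0.299 mid [0.4714 0.0226]
panel 361 [0.5021 0.0201 0.1061] yaw84.9 len0.301 mid [0.5021 0.0196]
[ 0.21049901 -0.58807953  0.22611657]
```

```bash
cat >> h.py <<'E'
CF=np.array([.6504,.0065]); CY=np.radians(-5.04)
AX=np.array([np.cos(CY),np.sin(CY)]); AY=np.array([-AX[1],AX[0]])
def cab(x,y): return CF+x*AX+y*AY
def go(xy,z,yawdeg,half=True):
    """print turn and shift (tool axes) from the present pose to a pointing-down target"""
    p,R,s=pose(); y=np.radians(yawdeg)
    c=[y,y+np.pi] if half else [y]
    best=min(([Ro.from_euler('xyz',[np.pi,0,q]) for q in c]),key=lambda T:(R.inv()*T).magnitude())
    tr=(R.inv()*best).as_rotvec(); sh=R.inv().apply(np.array([xy[0],xy[1],z])-p)
    print('turn',tr.round(4),'shift',sh.round(4),'yaw now %.1f'%np.degrees(s['orientation'][2]))
E
python3 - <<'E'
from h import *
go((.4061,-.3087),.13,-172.3); go((.4061,-.3087),.004,-172.3)
E
```

```text
turn [-0.0012  0.0003  0.2094] shift [ 0.2783 -0.197   0.0963] yaw now 19.7
turn [-0.0012  0.0003  0.2094] shift [ 0.2783 -0.1968  0.2223] yaw now 19.7
```

{"name": "servo_tool", "arguments": {
  "increments": [
    [[0,0,0.105],[0.05,-0.035,0.02],-1],
    [[0,0,0.209],[0.1,-0.07,0.04],-1],
    [[0,0,0.209],[0.15,-0.105,0.06],-1],
    [[0,0,0.209],[0.2,-0.14,0.08],-1],
    [[0,0,0.209],[0.25,-0.18,0.09],-1],
    [[0,0,0.209],[0.278,-0.197,0.1],-1],
    [[0,0,0.209],[0.278,-0.197,0.11],-1],
    [[0,0,0.209],[0.278,-0.197,0.11],-1]
  ]
}}

```text
t: 1.15
ee_pos: [0.4051, -0.3094, 0.116]
orientation: [-3.141, 0.002, 0.135]
contact_force: [0.3, -0.4, -0.8]
opening: 0.996
finger_force: 0.0
```

```bash
python3 - <<'E'
from h import *
im,d,p=snap('wrist','w1.png'); print(ribs.__name__); show(ribs(im,d,p,amin=800))
q,R,s=pose(); print(s['t'],q.round(4),np.degrees(s['orientation']))
go((.4061,-.3087),.004,-172.3)
E
```

```text
ribs
[513. 174.] 1174 L0.091 W0.037 c(0.4623,-0.4786) yaw-3.9 bend0.0276 z0.019
[285. 200.] 4682 L0.112 W0.035 c(0.4175,-0.3112) yaw-170.6 bend0.0049 z0.024
1.2 [ 0.4051 -0.3102  0.1165] [-1.79996148e+02  6.62549174e-02  7.63886449e+00]
turn [-0.0001  0.0012 -0.0011] shift [ 0.0014 -0.0013  0.1125] yaw now 7.6
```

View pics/w1.png

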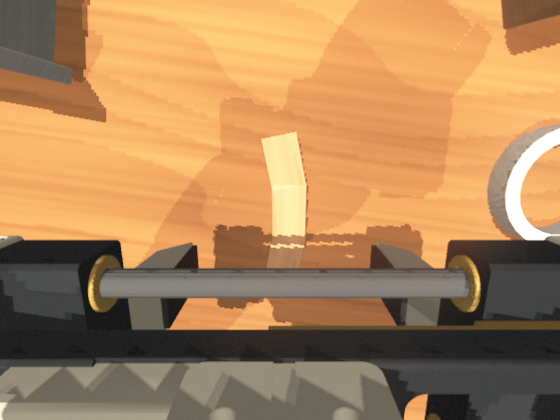

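The wrist view shows the tan rib at (285,200), lying between the open fingers and aligned with them. I'll descend and grip it.

{"name": "servo_tool", "arguments": {
  "increments": [
    [[0,0,0],[0.001,-0.001,0.05],-1],
    [[0,0,0],[0.001,-0.001,0.09],-1],
    [[0,0,0],[0.001,-0.001,0.112],-1],
    [[0,0,0],[0.001,-0.001,0.112],-1],
    [[0,0,0],[0.001,-0.001,0.112],1],
    [[0,0,0],[0.001,-0.001,0.112],1],
    [[0,0,0],[0.001,-0.001,0.112],1],
    [[0,0,0],[0.001,-0.001,0.112],1],
    [[0,0,0],[0.001,-0.001,0.06],1],
    [[0,0,0],[0.001,-0.001,0],1],
    [[0,0,0],[0.001,-0.001,-0.05],1],
    [[0,0,0],[0.001,-0.001,-0.05],1]
  ]
}}

```text
t: 2.7
ee_pos: [0.409, -0.3095, 0.1708]
orientation: [3.137, -0.006, 0.135]
contact_force: [0.6, -0.2, -0.5]
opening: 0.175
finger_force: 0.0
```

```bash
python3 - <<'E'
from h import *
q,R,s=pose(); print(s['t'],q.round(4),s['opening'],s['finger_force'])
T=cab(-.083,-.09);print(T); go(T,.18,CY*57.2958); go(T,.029,-5.04)
E
```

```text
2.7 [ 0.409  -0.3095  0.1708] 0.174984912361424 0.0
[ 0.5598143  -0.07586038]
turn [ 0.0044 -0.0066  0.2226] shift [ 0.1808 -0.2112 -0.0092] yaw now 7.7
turn [ 0.0044 -0.0066  0.2226] shift [ 0.1799 -0.212   0.1418] yaw now 7.7
```

```bash
python3 - <<'E'
from h import *
im,d,p=snap('top'); show([r for r in ribs(im,d,p,zlo=.016) if .1<r['L']<.14])
im,d,p=snap('wrist','w2.png')
s=bot.get_state();print(s['t'],s['opening'],s['finger_force'])
E
```

```text
[204. 255.] 328 L0.127 W0.036 c(0.4038,0.2912) yaw169.2 bend0.0053 z0.023
[289. 356.] 122 L0.115 W0.030 c(0.0806,0.0033) yaw90.5 bend0.0091 z0.025
2.8 0.09221304378812906 0.0h.py:27: RuntimeWarning: Mean of empty slice.
  mid=t[abs(s)<.025].mean(); end=t[abs(s)>.045].mean()
  ret = ret.dtype.type(ret / rcount)
```

View pics/w2.png

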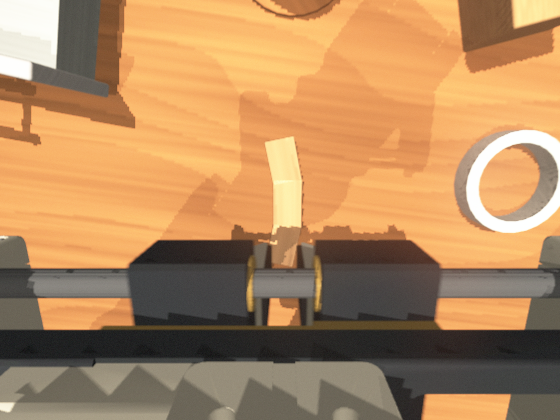

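The fingers hadn't closed yet when I lifted. The rib at (285,190) hasn't moved, so I'll grip again and allow more time for closing.

{"name": "servo_tool", "arguments": {
  "increments": [
    [[0,0,0],[0,0,0.02],-0.4],
    [[0,0,0],[0,0,0.04],-0.4],
    [[0,0,0],[0,0,0.06],-0.4],
    [[0,0,0],[0,0,0.08],-0.4],
    [[0,0,0],[0,0,0.1],-0.4],
    [[0,0,0],[0,0,0.12],-0.4],
    [[0,0,0],[0,0,0.15],-0.4],
    [[0,0,0],[0,0,0.162],-0.4],
    [[0,0,0],[0,0,0.162],1],
    [[0,0,0],[0,0,0.162],1],
    [[0,0,0],[0,0,0.162],1],
    [[0,0,0],[0,0,0.162],1]
  ]
}}

```text
t: 4.3
ee_pos: [0.4073, -0.3085, 0.0054]
orientation: [3.141, -0.001, 0.135]
contact_force: [0.2, 0.6, -0.0]
opening: 0.316
finger_force: 0.2
```

{"name": "servo_tool", "arguments": {
  "increments": [
    [[0,0,0],[0,0,0],1],
    [[0,0,0],[0,0,0],1],
    [[0,0,0],[0,0,0],1]
  ]
}}

```text
t: 4.68
ee_pos: [0.4072, -0.3085, 0.0054]
orientation: [3.141, -0.001, 0.135]
contact_force: [-1.0, 0.2, 6.8]
opening: 0.301
finger_force: 30.0
```

{"name": "servo_tool", "arguments": {
  "increments": [
    [[0,0,0],[0,0,-0.04],1],
    [[0,0,0],[0,0,-0.09],1],
    [[0,0,0],[0,0,-0.15],1],
    [[0,0,0],[0,0,-0.17],1],
    [[0,0,0],[0,0,-0.17],1]
  ]
}}

```text
t: 5.3
ee_pos: [0.4076, -0.3087, 0.1763]
orientation: [3.139, -0.003, 0.135]
contact_force: [0.6, 0.7, -1.5]
opening: 0.303
finger_force: 30.0
```

```bash
python3 - <<'E'
from h import *
T=cab(-.083,-.09);print(T); go(T,.19,CY*57.2958); go(T,.029,-5.04);print(bot.get_state()['opening'],bot.get_state()['finger_force'])
E
```

```text
[ 0.5598143  -0.07586038]
turn [ 0.002  -0.0029  0.2226] shift [ 0.1821 -0.2102 -0.0137] yaw now 7.7
turn [ 0.002  -0.0029  0.2226] shift [ 0.1817 -0.2106  0.1473] yaw now 7.7
0.3026752553338621 29.999723732471466
```

```bash
python3 - <<'E'
from h import *
T=cab(-.070,-.09);print(T); go(T,.17,-5.04); go(T,.04,-5.04)
E
```

```text
[ 0.57276404 -0.07700244]
turn [ 0.002  -0.0029  0.2226] shift [ 0.1947 -0.2074  0.0063] yaw now 7.7
turn [ 0.002  -0.0029  0.2226] shift [ 0.1944 -0.2077  0.1363] yaw now 7.7
```

{"name": "servo_tool", "arguments": {
  "increments": [
    [[0,0,0.11],[0.04,-0.04,0],1],
    [[0.002,-0.003,0.223],[0.08,-0.08,0],1],
    [[0.002,-0.003,0.223],[0.12,-0.12,0],1],
    [[0.002,-0.003,0.223],[0.15,-0.16,0.005],1],
    [[0.002,-0.003,0.223],[0.18,-0.19,0.005],1],
    [[0.002,-0.003,0.223],[0.195,-0.207,0.006],1],
    [[0.002,-0.003,0.223],[0.195,-0.207,0.006],1],
    [[0.002,-0.003,0.223],[0.195,-0.207,0.006],1]
  ]
}}

```text
t: 6.3
ee_pos: [0.5712, -0.0788, 0.1681]
orientation: [-3.141, 0.005, -0.09]
contact_force: [-0.7, -0.5, -0.7]
opening: 0.304
finger_force: 30.0
```

```bash
python3 - <<'E'
from h import *
T=cab(-.070,-.09);print(T,bot.get_state()['opening'])
im,d,p=snap('top','t1.png'); cv2.imwrite('pics/t1c.png',cv2.resize(im[80:290,160:420,::-1],None,fx=3,fy=2.85)[:600,:780])
go(T,.04,-5.04)
E
```

```text
[ 0.57276404 -0.07700244] 0.3041399202586433
turn [-0.0005  0.0042 -0.0029] shift [ 0.0019 -0.0021  0.1284] yaw now -5.2
```

View pics/t1c.png

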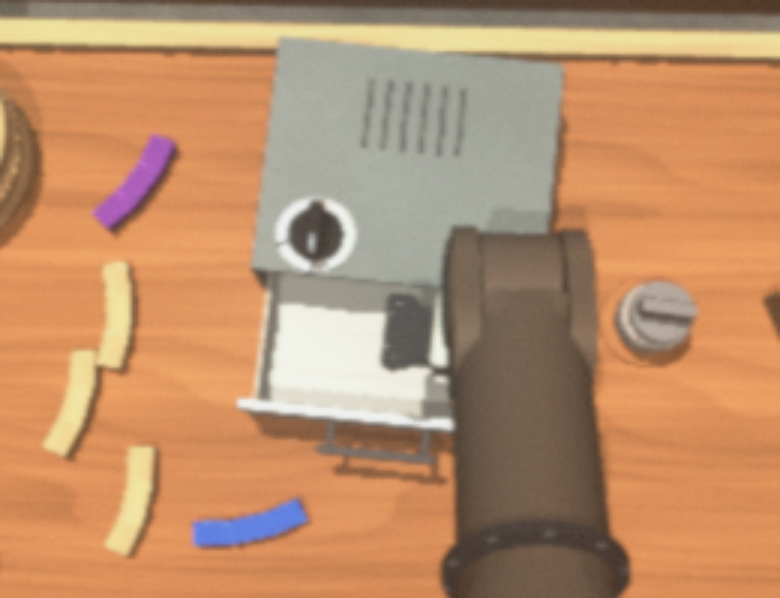

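The crop shows the arm over the right half of the drawer, with the three other ribs at left and the knob at (315,232). Next I lower the rib, staying clear of the floor.

{"name": "servo_tool", "arguments": {
  "increments": [
    [[0,0,0],[0.002,-0.002,0.015],1],
    [[0,0,0],[0.002,-0.002,0.03],1],
    [[0,0,0],[0.002,-0.002,0.045],1],
    [[0,0,0],[0.002,-0.002,0.06],1],
    [[0,0,0],[0.002,-0.002,0.07],1],
    [[0,0,0],[0.002,-0.002,0.07],1]
  ]
}}

```text
t: 7.1
ee_pos: [0.5737, -0.0748, 0.0977]
orientation: [-3.14, 0.005, -0.088]
contact_force: [0.0, -0.7, -0.8]
opening: 0.306
finger_force: 30.0
```

{"name": "servo_tool", "arguments": {
  "increments": [
    [[0,0,0],[0,0,0.02],1],
    [[0,0,0],[0,0,0.04],1],
    [[0,0,0],[0,0,0.055],1],
    [[0,0,0],[0,0,0.055],1]
  ]
}}

```text
t: 7.6
ee_pos: [0.5735, -0.0747, 0.043]
orientation: [-3.14, 0.005, -0.088]
contact_force: [-0.9, -0.9, 0.2]
opening: 0.301
finger_force: 30.0
```

{"name": "servo_tool", "arguments": {
  "increments": [
    [[0,0,0],[-0.008,0,0],1],
    [[0,0,0],[-0.014,0,0],1],
    [[0,0,0],[-0.02,0,0],1],
    [[0,0,0],[-0.026,0,0],1],
    [[0,0,0],[-0.031,0,0],1],
    [[0,0,0],[-0.031,0,0],1]
  ]
}}

```text
t: 8.35
ee_pos: [0.5422, -0.0721, 0.0437]
orientation: [-3.14, 0.005, -0.088]
contact_force: [0.6, 1.5, -1.5]
opening: 0.305
finger_force: 30.0
```

```bash
cat >> h.py <<'E'
def panel():
    im,d,p=snap('top'); P=cloud(d,p); g=im.astype(int)
    Q=(P[...,:2]-CF)@np.array([AX,AY]).T
    k=(abs(P[...,2]-.106)<.006)&(Q[...,0]<-.0)&(Q[...,0]>-.25)&(abs(Q[...,1])<.16)&(d>0)&(np.ptp(g,axis=2)<30)&(g.mean(2)>140)
    print('panel x',np.median(Q[k][:,0]).round(4),k.sum(),'opening ~',-np.median(Q[k][:,0])-.006); return im,d,p
E
python3 - <<'E'
from h import *
panel(); q,_,s=pose(); print((q[:2]-CF)@np.array([AX,AY]).T, q, s['contact_force'])
E
```

```text
panel x -0.1737 245 opening ~ 0.1677180918672013
[-0.10074689 -0.08778514] [ 0.54233061 -0.07209499  0.04361736] [ 0.61918657  0.54415839 -0.85949024]
```

{"name": "servo_tool", "arguments": {
  "increments": [
    [[0,0,0],[0.01,0.002,0],1],
    [[0,0,0],[0.016,0.002,0.005],1],
    [[0,0,0],[0.016,0.002,0.01],1],
    [[0,0,0],[0.016,0.002,0.015],1],
    [[0,0,0],[0.016,0.002,0.015],1],
    [[0,0,0],[0.016,0.002,0.015],0.15],
    [[0,0,0],[0.016,0.002,0.015],0.15],
    [[0,0,0],[0.016,0.002,0.015],0.15],
    [[0,0,0],[0.016,0.002,-0.02],0.15],
    [[0,0,0],[0.016,0.002,-0.06],0.15],
    [[0,0,0],[0.016,0.002,-0.12],0.1],
    [[0,0,0],[0.016,0.002,-0.12],0.1]
  ]
}}

```text
t: 9.9
ee_pos: [0.5624, -0.0759, 0.1686]
orientation: [-3.14, -0.006, -0.089]
contact_force: [-0.2, -0.2, -1.1]
opening: 0.448
finger_force: 0.0
```

```bash
python3 - <<'E'
from h import *
q,R,s=pose();print(q,s['opening'])
w,c=.6296,-.2838
go((.6298,-.2838),.17,82.9); go((.6298,-.2838),.087,82.9)
E
```

```text
[ 0.56241571 -0.07585706  0.16861318] 0.44770320981334755
turn [ 0.0029 -0.0061 -1.5354] shift [ 0.0855  0.2012 -0.0013] yaw now -5.1
turn [ 0.0029 -0.0061 -1.5354] shift [0.085  0.2013 0.0817] yaw now -5.1
```

{"name": "servo_tool", "arguments": {
  "increments": [
    [[0,0,-0.18],[0.02,0.04,-0.01],-0.4],
    [[0,0,-0.36],[0.04,0.08,-0.01],-0.4],
    [[0,0,-0.54],[0.06,0.12,-0.01],-0.4],
    [[0,0,-0.72],[0.07,0.16,-0.01],-0.4],
    [[0,0,-0.9],[0.08,0.19,-0.01],-0.4],
    [[0,0,-1.08],[0.085,0.201,0],-0.4],
    [[0,0,-1.26],[0.085,0.201,0],-0.4],
    [[0,0,-1.44],[0.085,0.201,0],-0.4],
    [[0.003,-0.006,-1.535],[0.085,0.201,0],-0.4],
    [[0.003,-0.006,-1.535],[0.085,0.201,0],-0.4],
    [[0.003,-0.006,-1.535],[0.085,0.201,0],-0.4]
  ]
}}

```text
t: 11.28
ee_pos: [0.626, -0.2833, 0.1626]
orientation: [-3.132, 0.0, 1.445]
contact_force: [0.3, 0.6, 0.7]
opening: 0.699
finger_force: 0.0
```

```bash
python3 - <<'E'
from h import *
im,d,p=snap('wrist','w3.png')
P=cloud(d,p); k=(P[...,2]>.1)&(P[...,2]<.125)&(d>0)&(np.hypot(P[...,0]-.63,P[...,1]+.284)<.04); print(k.sum(),P[k].mean(0))
q,R,s=pose();print(q,np.degrees(s['orientation']),s['q'])
go((.6298,-.2838),.09,82.9)
im,d,p=snap('top'); show([r for r in ribs(im[:,:],d,p,zlo=.036,zhi=.056,ztop=.046,amin=30)])
show([r for r in ribs(im[:,:],d,p,zlo=.02,zhi=.036)if r['L']<.3])
E
```

```text
1717 [ 0.6333794  -0.28189538  0.11343159]
[ 0.62613477 -0.28329992  0.16280653] [-1.79466415e+02  2.52468383e-02  8.27918577e+01] [ 0.58348383  0.62754064 -0.39243376  1.44441518  0.25292163  1.12876585
  0.02215134]
turn [-0.0093  0.0004 -0.0019] shift [-0.      0.0044  0.0728] yaw now 82.8
[51. 91.] 383 L0.349 W0.188 c(0.9632,0.8024) yaw160.3 bend0.0293 z0.046
[314. 211.] 300 L0.125 W0.033 c(0.5564,-0.0735) yaw175.0 bend0.0054 z0.045
[483. 252.] 146 L0.190 W0.064 c(0.4392,-0.6192) yaw-21.3 bend0.0266 z0.044
[ 77. 270.] 89 L0.137 W0.030 c(0.3510,0.6957) yaw-130.9 bend0.0169 z0.044
[288. 359.] 95 L0.104 W0.025 c(0.0761,0.0018) yaw89.8 bend0.0065 z0.046
[266. 374.] 61 L0.086 W0.022 c(0.0305,0.0740) yaw147.7 bendnan z0.046
[308. 369.] 30 L0.052 W0.008 c(0.0441,-0.0608) yaw-145.2 bendnan z0.046
[ 20. 122.] 60 L0.148 W0.007 c(0.8493,0.9376) yaw90.2 bend0.0002 z0.026
[190. 206.] 537 L0.237 W0.060 c(0.5696,0.3422) yaw161.3 bend0.0036 z0.024
[130. 213.] 348 L0.232 W0.025 c(0.5410,0.5497) yaw-34.0 bend0.0006 z0.024
[478. 266.] 213 L0.197 W0.072 c(0.3892,-0.6120) yaw6.0 bend0.0267 z0.028
[204. 255.] 284 L0.127 W0.036 c(0.4038,0.2913) yaw168.5 bend0.0055 z0.024
[289. 356.] 87 L0.112 W0.026 c(0.0794,0.0020) yaw88.7 bend0.0090 z0.028h.py:27: RuntimeWarning: Mean of empty slice.
  mid=t[abs(s)<.025].mean(); end=t[abs(s)>.045].mean()
  ret = ret.dtype.type(ret / rcount)
```

View pics/w3.png

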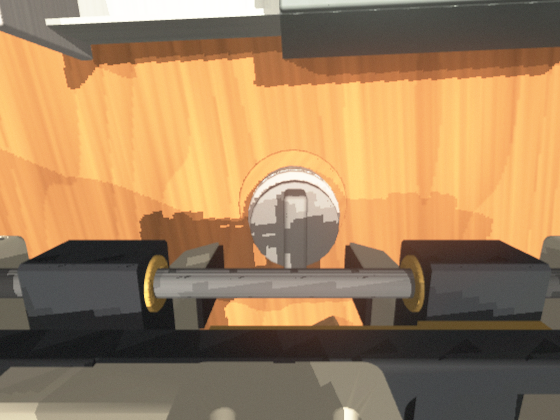

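The cap wing at (294,225) is aligned with the tool and sits between the fingers. The first rib lies flat in the drawer. I'll descend and grip the cap.

{"name": "servo_tool", "arguments": {
  "increments": [
    [[-0.009,0,0],[0,0.004,0.03],-0.4],
    [[-0.009,0,0],[0,0.004,0.06],-0.4],
    [[-0.009,0,0],[0,0.004,0.073],-0.4],
    [[-0.009,0,0],[0,0.004,0.073],-0.4],
    [[-0.009,0,0],[0,0.004,0.073],1],
    [[-0.009,0,0],[0,0.004,0.073],1],
    [[-0.009,0,0],[0,0.004,0.073],1],
    [[-0.009,0,0],[0,0.004,0.073],1],
    [[-0.009,0,0],[0,0.004,0.073],1],
    [[-0.009,0,0],[0,0.004,0.073],1],
    [[-0.009,0,0],[0,0.004,0.073],1],
    [[-0.009,0,0],[0,0.004,0.073],1]
  ]
}}

```text
t: 12.88
ee_pos: [0.633, -0.2843, 0.0907]
orientation: [3.135, 0.001, 1.447]
contact_force: [13.2, -2.4, -7.1]
opening: 0.169
finger_force: 30.0
```

{"name": "servo_tool", "arguments": {
  "increments": [
    [[0,0,0.15],[0,0,0],1],
    [[0,0,0.3],[0,0,0],1],
    [[0,0,0.45],[0,0,0],1],
    [[0,0,0.6],[0,0,0],1],
    [[0,0,0.75],[0,0,0],1],
    [[0,0,0.9],[0,0,0],1],
    [[0,0,1.05],[0,0,0],1],
    [[0,0,1.2],[0,0,0],1],
    [[0,0,1.35],[0,0,0],1],
    [[0,0,1.5],[0,0,0],1],
    [[0,0,1.6],[0,0,0],1],
    [[0,0,1.6],[0,0,0],1]
  ]
}}

```text
t: 14.38
ee_pos: [0.6356, -0.2876, 0.0908]
orientation: [3.136, -0.013, -0.155]
contact_force: [23.1, -13.2, -18.2]
opening: 0.175
finger_force: 30.0
```

```bash
python3 - <<'E'
from h import *
q,R,s=pose();print(q,np.degrees(s['orientation']),s['wrist_torque'],s['q'][6],s['contact_force'],s['opening'])
E
```

```text
[ 0.63555099 -0.28764644  0.09079165] [179.69390107  -0.73400527  -8.8995372 ] [-2.72958549e+00 -4.93245620e+00  5.37104475e-04] -1.3596090363591256 [ 23.12452994 -13.22937382 -18.17484735] 0.17509302675222174
```

{"name": "servo_tool", "arguments": {
  "increments": [
    [[0,0,0],[0.003,0.001,0],1],
    [[0,0,0.05],[0.005,0.002,0],1],
    [[0,0,0.1],[0.005,0.002,0],1],
    [[0,0,0.15],[0.005,0.002,0],1],
    [[0,0,0.15],[0.005,0.002,0],1]
  ]
}}

```text
t: 15.0
ee_pos: [0.6358, -0.2883, 0.0906]
orientation: [3.14, -0.004, -0.305]
contact_force: [5.7, -5.5, -4.1]
opening: 0.167
finger_force: 30.0
```

```bash
cat > st.py <<'E'
from h import *
q,R,s=pose();print(s['t'],q.round(4),np.degrees(s['orientation']).round(2),'tq',s['wrist_torque'].round(3),'F',s['contact_force'].round(1),'op',round(s['opening'],3),'q7',s['q'][6].round(3),s['effort'][6].round(3))
E
python3 st.py
```

```text
15.0 [ 0.6358 -0.2883  0.0906] [179.89  -0.25 -17.45] tq [-0.943 -1.217 -0.093] F [ 5.7 -5.5 -4.1] op 0.167 q7 -1.483 -0.304
```

{"name": "servo_tool", "arguments": {
  "increments": [
    [[0,0,0.05],[0.001,0.001,0],1],
    [[0,0,0.1],[0.001,0.001,0],1],
    [[0,0,0.15],[0.001,0.001,0],1],
    [[0,0,0.15],[0.001,0.001,0],1]
  ]
}}

```text
t: 15.5
ee_pos: [0.6357, -0.2887, 0.0906]
orientation: [3.141, -0.003, -0.453]
contact_force: [3.7, -3.7, 0.1]
opening: 0.173
finger_force: 30.0
```

```bash
python3 st.py
```

```text
15.5 [ 0.6357 -0.2887  0.0906] [ 1.7994e+02 -1.5000e-01 -2.5970e+01] tq [-0.642 -0.8   -0.042] F [ 3.7 -3.7  0.1] op 0.173 q7 -1.606 -0.401
```

{"name": "servo_tool", "arguments": {
  "increments": [
    [[0,0,0.05],[0,0,0],1],
    [[0,0,0.1],[0,0,0],1],
    [[0,0,0.15],[0,0,0],1],
    [[0,0,0.15],[0,0,0],1]
  ]
}}

```text
t: 16.0
ee_pos: [0.6355, -0.2892, 0.0906]
orientation: [3.141, -0.003, -0.603]
contact_force: [2.6, -5.3, 0.3]
opening: 0.173
finger_force: 30.0
```

```bash
python3 st.py
```

```text
16.0 [ 0.6355 -0.2892  0.0906] [ 1.7994e+02 -1.6000e-01 -3.4560e+01] tq [-0.787 -0.63  -0.101] F [ 2.6 -5.3  0.3] op 0.173 q7 -1.731 -0.299
```

Turned 2.05 rad so far with no stop yet, so I continue.

{"name": "servo_tool", "arguments": {
  "increments": [
    [[0,0,0.05],[0,0,0],1],
    [[0,0,0.1],[0,0,0],1],
    [[0,0,0.15],[0,0,0],1],
    [[0,0,0.15],[0,0,0],1]
  ]
}}

```text
t: 16.5
ee_pos: [0.6352, -0.2895, 0.0906]
orientation: [3.14, -0.003, -0.754]
contact_force: [2.1, -4.9, 0.2]
opening: 0.172
finger_force: 30.0
```

```bash
python3 st.py
```

```text
16.5 [ 0.6352 -0.2895  0.0906] [ 1.7994e+02 -1.6000e-01 -4.3180e+01] tq [-0.955 -0.517 -0.08 ] F [ 2.1 -4.9  0.2] op 0.172 q7 -1.856 -0.299
```

{"name": "servo_tool", "arguments": {
  "increments": [
    [[0,0,0.05],[0,0,0],1],
    [[0,0,0.1],[0,0,0],1],
    [[0,0,0.15],[0,0,0],1],
    [[0,0,0.15],[0,0,0],1]
  ]
}}

```text
t: 17.0
ee_pos: [0.6349, -0.2896, 0.0907]
orientation: [3.14, -0.003, -0.902]
contact_force: [0.6, -4.9, 1.6]
opening: 0.181
finger_force: 31.3
```

```bash
python3 st.py
```

```text
17.0 [ 0.6349 -0.2896  0.0907] [ 1.7992e+02 -1.6000e-01 -5.1690e+01] tq [-1.131 -0.257  0.804] F [ 0.6 -4.9  1.6] op 0.181 q7 -1.98 -1.179
```

Torque jumped to 0.8 N m, so the cap is on its stop. I'll release it and rise.

{"name": "servo_tool", "arguments": {
  "increments": [
    [[0,0,0],[0,0,0],-0.4],
    [[0,0,0],[0,0,0],-0.4],
    [[0,0,0],[0,0,0],-0.4],
    [[0,0,0],[0,0,-0.05],-0.4],
    [[0,0,0],[0,0,-0.11],-0.4],
    [[0,0,-0.18],[0,0,-0.11],-0.4],
    [[0,0,-0.36],[0,0,-0.11],-0.4],
    [[0,0,-0.54],[0,0,-0.11],-0.4],
    [[0,0,-0.72],[0,0,-0.11],-0.4],
    [[0,0,-0.9],[0,0,-0.11],-0.4],
    [[0,0,-1.08],[0,0,-0.11],-0.4],
    [[0,0,-1.25],[0,0,-0.11],-0.4]
  ]
}}

```text
t: 18.5
ee_pos: [0.6347, -0.2875, 0.2]
orientation: [3.142, 0.0, 0.353]
contact_force: [-0.6, 0.0, -0.8]
opening: 0.7
finger_force: 0.0
```

```bash
python3 - <<'E'
from h import *
import st
go((.4045,.2905),.15,169,half=False)
E
```

```text
18.5 [ 0.6347 -0.2875  0.2   ] [1.800e+02 3.000e-02 2.022e+01] tq [-0.013  0.036 -0.009] F [-0.6  0.  -0.8] op 0.7 q7 -0.892 -2.454
turn [-6.0000e-04  2.0000e-04 -2.5967e+00] shift [-0.0163 -0.6219  0.05  ] yaw now 20.2
```

{"name": "servo_tool", "arguments": {
  "increments": [
    [[0,0,-0.18],[0,-0.052,0],-0.4],
    [[0,0,-0.36],[0,-0.104,0],-0.4],
    [[0,0,-0.54],[0,-0.156,0],-0.4],
    [[0,0,-0.72],[0,-0.208,0],-0.4],
    [[0,0,-0.9],[0,-0.26,0],-0.4],
    [[0,0,-1.08],[0,-0.312,0],-0.4],
    [[0,0,-1.26],[0,-0.364,0],-0.4],
    [[0,0,-1.44],[-0.005,-0.416,0],-0.4],
    [[0,0,-1.62],[-0.008,-0.468,0],-0.4],
    [[0,0,-1.8],[-0.012,-0.52,0.01],-0.4],
    [[0,0,-1.98],[-0.015,-0.572,0.02],-0.4],
    [[0,0,-2.16],[-0.016,-0.622,0.04],-0.4]
  ]
}}

```text
t: 20.0
ee_pos: [0.408, 0.2935, 0.1603]
orientation: [3.14, 0.001, 2.513]
contact_force: [2.0, 0.2, -0.1]
opening: 0.7
finger_force: 0.0
```

```bash
python3 - <<'E'
from h import *
import st
im,d,p=snap('top'); show([r for r in ribs(im,d,p,zlo=.016)if r['L']<.3 and r['px'][1]<270 and r['px'][1]>150])
P=cloud(d,p); k=(P[...,2]>.1)&(P[...,2]<.13)&(np.hypot(P[...,0]-.63,P[...,1]+.284)<.045)&(d>0); Q=P[k][:,:2]
w,V=np.linalg.eigh(np.cov(Q.T)); print('wing yaw',np.degrees(np.arctan2(V[1,1],V[0,1])),k.sum())
im,d,p=snap('wrist'); show(ribs(im,d,p,amin=1500))
go((.4045,.2905),.15,169,half=False)
E
```

```text
20.0 [0.408  0.2935 0.1603] [1.7993e+02 7.0000e-02 1.4396e+02] tq [ 0.058 -0.23   0.027] F [ 2.   0.2 -0.1] op 0.7 q7 -0.105 -0.445
[192. 203.] 588 L0.220 W0.059 c(0.5777,0.3347) yaw162.1 bend0.0085 z0.023
[130. 213.] 459 L0.233 W0.025 c(0.5402,0.5484) yaw-34.2 bend0.0001 z0.022
[421. 196.] 61 L0.097 W0.009 c(0.6150,-0.4373) yaw-158.4 bend0.0004 z0.026
[478. 265.] 232 L0.196 W0.074 c(0.3957,-0.6111) yaw2.9 bend0.0270 z0.028
wing yaw 132.71283218191988 96
[288. 177.] 2606 L0.116 W0.039 c(0.3676,0.3189) yaw172.9 bend0.0041 z0.024
turn [ 4.000e-04 -3.300e-03 -4.306e-01] shift [-0.0034 -0.005   0.0088] yaw now 144.3h.py:27: RuntimeWarning: Mean of empty slice.
  mid=t[abs(s)<.025].mean(); end=t[abs(s)>.045].mean()
  ret = ret.dtype.type(ret / rcount)
```

```bash
python3 - <<'E' 2>/dev/null
from h import *
im,d,p=snap('side'); show([r for r in ribs(im,d,p,zlo=.018,zhi=.03) if r['L']<.25])
im,d,p=snap('wrist','w4.png')
E
```

```text
[425. 256.] 178 L0.188 W0.081 c(-0.0128,0.0896) yaw1.9 bend0.0273 z0.022
[252. 291.] 595 L0.241 W0.066 c(0.5710,0.3419) yaw161.4 bend0.0042 z0.025
[315. 296.] 311 L0.129 W0.043 c(0.3615,0.3229) yaw168.6 bend0.0052 z0.026
[ 85. 359.] 546 L0.244 W0.035 c(0.9712,0.6529) yaw91.1 bend0.0017 z0.020
[244. 348.] 567 L0.233 W0.026 c(0.5433,0.5504) yaw145.8 bend0.0001 z0.025
[166. 357.] 178 L0.196 W0.063 c(0.7323,0.6278) yaw47.6 bend0.0234 z0.026
```

View pics/w4.png

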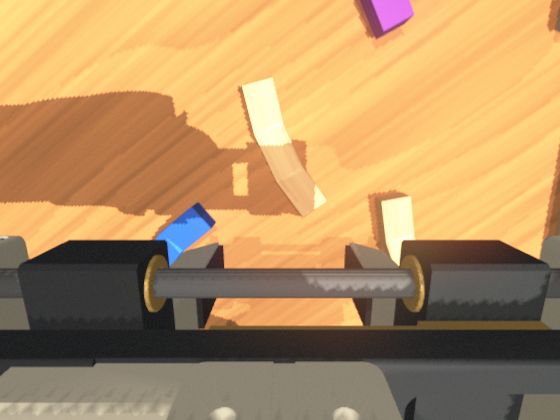

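The wrist view shows this rib at (283,145). It has been knocked to about (0.367, 0.320), so I grip it there. The blue look-alike at (190,230) is clear of the fingers.

```bash
python3 - <<'E'
from h import *
go((.367,.320),.09,171.5,half=False);go((.367,.320),.005,171.5,half=False)
E
```

```text
turn [-0.0014 -0.0007 -0.485 ] shift [ 0.0492 -0.0015  0.0695] yaw now 143.7
turn [-0.0014 -0.0007 -0.485 ] shift [ 0.0492 -0.0014  0.1545] yaw now 143.7
```

{"name": "servo_tool", "arguments": {
  "increments": [
    [[0,0,-0.18],[0.02,-0.001,0.02],-0.4],
    [[0,0,-0.36],[0.049,-0.001,0.03],-0.4],
    [[0,0,-0.485],[0.049,-0.001,0.04],-0.4],
    [[0,0,-0.485],[0.049,-0.001,0.04],-0.4],
    [[0,0,-0.485],[0.049,-0.001,0.04],-0.4]
  ]
}}

```text
t: 20.82
ee_pos: [0.3694, 0.3192, 0.1203]
orientation: [-3.141, 0.001, 2.986]
contact_force: [0.3, -0.3, -0.3]
opening: 0.697
finger_force: 0.0
```

```bash
python3 - <<'E'
from h import *
im,d,p=snap('wrist'); show(ribs(im,d,p,amin=1500))
go((.367,.320),.005,171.5,half=False)
E
```

```text
[289. 188.] 3595 L0.118 W0.036 c(0.3564,0.3224) yaw167.7 bend0.0039 z0.024
turn [-0.0003  0.0009 -0.0061] shift [0.0025 0.0002 0.1154] yaw now 171.2
```

{"name": "servo_tool", "arguments": {
  "increments": [
    [[0,0,0.01],[0.004,0,0.05],-0.4],
    [[0,0,0.01],[0.006,0,0.1],-0.4],
    [[0,0,0.01],[0.006,0,0.115],-0.4],
    [[0,0,0.01],[0.006,0,0.115],-0.4],
    [[0,0,0.01],[0.006,0,0.115],1],
    [[0,0,0.01],[0.006,0,0.115],1],
    [[0,0,0.01],[0.006,0,0.115],1],
    [[0,0,0.01],[0.006,0,0.115],1],
    [[0,0,0.01],[0.006,0,0.115],1],
    [[0,0,0.01],[0.006,0,0.115],1],
    [[0,0,0.01],[0.006,0,0.115],1]
  ]
}}

```text
t: 22.25
ee_pos: [0.3627, 0.3209, 0.0052]
orientation: [-3.141, 0.001, 2.982]
contact_force: [-0.1, -1.1, 6.3]
opening: 0.303
finger_force: 29.7
```

{"name": "servo_tool", "arguments": {
  "increments": [
    [[0,0,0],[0,0,-0.05],1],
    [[0,0,0],[0,0,-0.1],1],
    [[0,0,0],[0,0,-0.16],1],
    [[0,0,0],[0,0,-0.2],1],
    [[0,0,0],[0,0,-0.2],1]
  ]
}}

```text
t: 22.88
ee_pos: [0.3635, 0.3223, 0.2076]
orientation: [3.138, 0.004, 2.981]
contact_force: [0.5, -0.1, -0.8]
opening: 0.302
finger_force: 29.7
```

```bash
python3 - <<'E' 2>/dev/null
from h import *
import st
T=cab(-.083,-.03); go(T,.2,174.96,half=False)
im,d,p=snap('wrist'); show(ribs(im,d,p,zlo=.14,zhi=.26,ztop=.223,amin=800))
T=cab(-.083,-.03); go(T,.028,174.96,half=False)
E
```

```text
22.875 [0.3635 0.3223 0.2076] [179.81   0.22 170.82] tq [ 0.068 -0.113 -0.003] F [ 0.5 -0.1 -0.8] op 0.302 q7 0.255 0.461
turn [ 0.0032  0.0039 -0.0723] shift [-0.253  -0.3019  0.0075] yaw now 170.8
[288. 217.] 7788 L0.065 W0.052 c(0.3323,0.3303) yaw162.4 bendnan z0.226
[278. 311.] 1693 L0.037 W0.015 c(0.3826,0.3153) yaw79.5 bendnan z0.226
turn [ 0.0007  0.0021 -0.0724] shift [-0.253  -0.3007  0.1779] yaw now 170.8
```

{"name": "servo_tool", "arguments": {
  "increments": [
    [[0,0,-0.072],[-0.04,-0.05,0],1],
    [[0,0,-0.072],[-0.08,-0.1,0],1],
    [[0,0,-0.072],[-0.12,-0.15,0],1],
    [[0,0,-0.072],[-0.16,-0.2,0],1],
    [[0,0,-0.072],[-0.2,-0.25,0],1],
    [[0,0,-0.072],[-0.24,-0.29,0.01],1],
    [[0,0.002,-0.072],[-0.253,-0.301,0.02],1],
    [[0,0.002,-0.072],[-0.253,-0.301,0.03],1],
    [[0,0.002,-0.072],[-0.253,-0.301,0.03],1]
  ]
}}

```text
t: 24.05
ee_pos: [0.5626, -0.0145, 0.1736]
orientation: [3.141, -0.005, 3.057]
contact_force: [0.3, 0.3, 0.3]
opening: 0.306
finger_force: 29.7
```

```bash
python3 - <<'E' 2>/dev/null
from h import *
import st
T=cab(-.083,-.03); go(T,.028,174.96,half=False)
E
```

```text
24.05 [ 0.5626 -0.0145  0.1736] [179.99  -0.29 175.13] tq [ 0.125 -0.182 -0.063] F [0.3 0.3 0.3] op 0.306 q7 1.054 -0.09
turn [ 0.0002 -0.0051  0.003 ] shift [-0.0034 -0.0014  0.1455] yaw now 175.1
```

{"name": "servo_tool", "arguments": {
  "increments": [
    [[0,0,0],[-0.003,-0.001,0.04],1],
    [[0,0,0],[-0.003,-0.001,0.08],1],
    [[0,0,0],[-0.003,-0.001,0.11],1],
    [[0,0,0],[-0.003,-0.001,0.13],1],
    [[0,0,0],[-0.003,-0.001,0.145],1],
    [[0,0,0],[-0.003,-0.001,0.145],1]
  ]
}}

```text
t: 24.8
ee_pos: [0.5666, -0.0174, 0.0296]
orientation: [-3.141, -0.003, 3.054]
contact_force: [1.0, 0.6, -1.1]
opening: 0.302
finger_force: 29.7
```

{"name": "servo_tool", "arguments": {
  "increments": [
    [[0,0,0],[0,0,0],0.15],
    [[0,0,0],[0,0,0],0.15],
    [[0,0,0],[0,0,0],0.15],
    [[0,0,0],[0,0,-0.04],0.15],
    [[0,0,0],[0,0,-0.1],0.15],
    [[0,0,0],[0,0,-0.15],-0.4],
    [[0,0,0],[0,-0.06,-0.15],-0.4],
    [[0,0,0],[0,-0.06,-0.15],-0.4]
  ]
}}

```text
t: 25.8
ee_pos: [0.5617, -0.0838, 0.1803]
orientation: [-3.138, -0.002, 3.046]
contact_force: [-0.7, 0.4, -0.3]
opening: 0.681
finger_force: 0.0
```

```bash
cat >> h.py <<'E'
def split(zlo=.017,zhi=.03,cam='top',box=(150,160,240,290)):
    """ribs touching in the mask: eroded components"""
    im,d,p=snap(cam); P=cloud(d,p); hsv=cv2.cvtColor(im,cv2.COLOR_RGB2HSV)
    m=((P[...,2]>zlo)&(P[...,2]<zhi)&(d>0)&(hsv[...,0]>10)&(hsv[...,0]<32)&(hsv[...,1]>50)).astype(np.uint8)
    x0,y0,x1,y1=box; k=np.zeros_like(m);k[y0:y1,x0:x1]=1;m*=k
    m=cv2.erode(m,np.ones((3,3),np.uint8)); n,l,st,c=cv2.connectedComponentsWithStats(m)
    for i in range(1,n):
        if st[i,4]<60: continue
        X=np.array([ray(p,u,v,.024)[:2] for v,u in np.argwhere(l==i)]).astype(np.float32)
        mu=X.mean(0);w,V=np.linalg.eigh(np.cov((X-mu).T));a=V[:,1];b=np.array([-a[1],a[0]]);s=(X-mu)@a;t=(X-mu)@b
        s0=(s.max()+s.min())/2; mid=t[abs(s-s0)<.02].mean()
        print('split',c[i].round(),st[i,4],'L%.3f'%np.ptp(s),'c',(mu+a*s0+b*mid).round(4),'yaw%.1f'%np.degrees(np.arctan2(a[1],a[0])))
    return im,d,p
E
python3 - <<'E' 2>/dev/null
from h import *
import st
im,d,p=split()
show([r for r in ribs(im,d,p,zlo=.036,zhi=.056,ztop=.046) if .1<r['L']<.14])
E
```

```text
25.8 [ 0.5617 -0.0838  0.1803] [-1.7977e+02 -9.0000e-02  1.7451e+02] tq [ 0.067 -0.152  0.027] F [-0.7  0.4 -0.3] op 0.681 q7 1.17 0.892
split [191. 207.] 316 L0.210 c [0.5631 0.3509] yaw159.4
[ 77. 270.] 88 L0.137 W0.033 c(0.3505,0.6958) yaw-131.6 bend0.0168 z0.045
[289. 359.] 99 L0.103 W0.023 c(0.0765,0.0016) yaw90.6 bend0.0043 z0.046
```

```bash
python3 - <<'E' 2>/dev/null
from h import *
go((.65,.33),.23,170,half=False)
E
```

```text
turn [-0.002  -0.0019  0.0816] shift [-0.0498  0.417  -0.0508] yaw now 174.7
```

{"name": "servo_tool", "arguments": {
  "increments": [
    [[0,0,0],[0,0.05,-0.05],-0.4],
    [[0,0,0.04],[-0.01,0.1,-0.05],-0.4],
    [[0,0,0.08],[-0.02,0.15,-0.05],-0.4],
    [[0,0,0.08],[-0.03,0.2,-0.05],-0.4],
    [[0,0,0.08],[-0.04,0.25,-0.05],-0.4],
    [[0,0,0.08],[-0.05,0.3,-0.05],-0.4],
    [[0,0,0.08],[-0.05,0.35,-0.05],-0.4],
    [[0,0,0.08],[-0.05,0.4,-0.05],-0.4],
    [[0,0,0.08],[-0.05,0.417,-0.05],-0.4],
    [[0,0,0.08],[-0.05,0.417,-0.05],-0.4],
    [[0,0,0.08],[-0.05,0.417,-0.05],-0.4]
  ]
}}

```text
t: 27.22
ee_pos: [0.649, 0.3316, 0.2296]
orientation: [-3.14, -0.001, 2.972]
contact_force: [0.6, -1.2, -0.5]
opening: 0.698
finger_force: 0.0
```

```bash
python3 - <<'E' 2>/dev/null
from h import *
import st
im,d,p=snap('wrist','w5.png'); show(ribs(im,d,p,zlo=.016,zhi=.03,amin=500))
im,d,p=snap('top'); show([r for r in ribs(im,d,p,zlo=.036,zhi=.056,ztop=.046) if .1<r['L']<.14])
E
```

```text
27.225 [0.649  0.3316 0.2296] [-1.7989e+02 -8.0000e-02  1.7028e+02] tq [ 0.065 -0.149 -0.006] F [ 0.6 -1.2 -0.5] op 0.698 q7 0.548 -0.011
[283. 113.] 6114 L0.241 W0.063 c(0.5719,0.3389) yaw161.3 bend0.0043 z0.024
[457.  79.] 4047 L0.182 W0.026 c(0.5621,0.5308) yaw145.5 bend0.0002 z0.024
[451. 217.] 504 L0.118 W0.021 c(0.7059,0.5272) yaw104.4 bend0.0096 z0.026
[296. 208.] 313 L0.129 W0.034 c(0.5643,-0.0151) yaw173.6 bend0.0051 z0.045
[313. 211.] 319 L0.125 W0.035 c(0.5564,-0.0728) yaw175.2 bend0.0054 z0.045
[ 77. 270.] 91 L0.132 W0.030 c(0.3522,0.6982) yaw-130.1 bend0.0156 z0.045
```

View pics/w5.png

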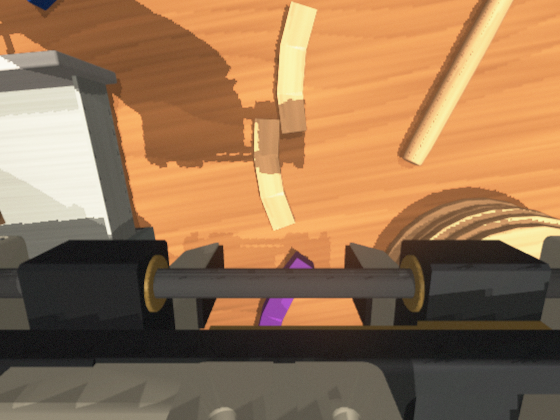

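The wrist view shows two tan ribs touching at the corner near (279,127): A at (270,175) and B at (297,70). The purple one at (285,290) is a look-alike.

```bash
python3 - <<'E' 2>/dev/null
from h import *
im,d,p=snap('wrist')
v,u=np.mgrid[0:420,0:560]
A=((v>132)|((v>115)&(u<279)))
for M in (A,~A):
    dd=np.where(M&(u>230)&(u<330),d,0); show([r for r in ribs(im,dd,p,zlo=.016,zhi=.03,amin=1000) if r['L']<.2])
E
```

```text
[271. 172.] 2713 L0.129 W0.035 c(0.6258,0.3173) yaw179.1 bend0.0052 z0.024
[293.  66.] 3420 L0.129 W0.036 c(0.5198,0.3603) yaw165.7 bend0.0054 z0.024
```

```bash
python3 - <<'E' 2>/dev/null
from h import *
go((.6258,.3173),.005,178,half=False)
E
```

```text
turn [-0.0012 -0.0013 -0.1354] shift [ 0.0204 -0.0176  0.225 ] yaw now 170.2
```

{"name": "servo_tool", "arguments": {
  "increments": [
    [[0,0,-0.135],[0.02,-0.018,0.05],-0.4],
    [[0,0,-0.135],[0.02,-0.018,0.1],-0.4],
    [[0,0,-0.135],[0.02,-0.018,0.15],-0.4],
    [[0,0,-0.135],[0.02,-0.018,0.19],-0.4],
    [[0,0,-0.135],[0.02,-0.018,0.215],-0.4],
    [[0,0,-0.135],[0.02,-0.018,0.225],-0.4],
    [[0,0,-0.135],[0.02,-0.018,0.225],-0.4]
  ]
}}

```text
t: 28.25
ee_pos: [0.6256, 0.3184, 0.0049]
orientation: [-3.141, -0.002, 3.108]
contact_force: [0.6, 0.1, -0.0]
opening: 0.698
finger_force: 0.0
```

{"name": "servo_tool", "arguments": {
  "increments": [
    [[0,0,0],[0,0,0],1],
    [[0,0,0],[0,0,0],1],
    [[0,0,0],[0,0,0],1],
    [[0,0,0],[0,0,0],1],
    [[0,0,0],[0,0,0],1],
    [[0,0,0],[0,0,0],1],
    [[0,0,0],[0,0,0],1],
    [[0,0,0],[0,0,-0.05],1],
    [[0,0,0],[0,0,-0.1],1],
    [[0,0,0],[0,0,-0.16],1],
    [[0,0,0],[0,0,-0.2],1],
    [[0,0,0],[0,0,-0.2],1]
  ]
}}

```text
t: 29.75
ee_pos: [0.6269, 0.3206, 0.2086]
orientation: [3.138, 0.003, 3.109]
contact_force: [0.6, 0.7, -0.7]
opening: 0.298
finger_force: 29.9
```

```bash
python3 - <<'E' 2>/dev/null
from h import *
import st
T=cab(-.083,.03); go(T,.2,174.96,half=False)
im,d,p=snap('top'); show([r for r in ribs(im,d,p,zlo=.018,zhi=.056,ztop=.024) if .1<r['L']<.24])
E
```

```text
29.75 [0.6269 0.3206 0.2086] [1.7981e+02 1.7000e-01 1.7811e+02] tq [ 0.127 -0.193  0.018] F [ 0.6  0.7 -0.7] op 0.298 q7 0.647 0.19
turn [0.0035 0.0028 0.0551] shift [ 0.0474 -0.2786  0.0076] yaw now 178.1
[422. 197.] 121 L0.101 W0.017 c(0.6170,-0.4400) yaw21.5 bend0.0012 z0.038
[128. 215.] 391 L0.215 W0.026 c(0.5331,0.5544) yaw-34.1 bend0.0003 z0.023
[297. 208.] 357 L0.135 W0.038 c(0.5676,-0.0170) yaw174.1 bend0.0054 z0.045
[314. 211.] 362 L0.134 W0.039 c(0.5588,-0.0751) yaw175.4 bend0.0053 z0.045
[480. 260.] 375 L0.216 W0.100 c(0.4112,-0.6156) yaw-6.9 bend0.0316 z0.031
[ 81. 277.] 150 L0.173 W0.054 c(0.3312,0.6883) yaw-145.4 bend0.0249 z0.040
```

{"name": "servo_tool", "arguments": {
  "increments": [
    [[0,0,0.055],[0.01,-0.05,0],1],
    [[0,0,0.055],[0.03,-0.1,0],1],
    [[0,0,0.055],[0.047,-0.15,0],1],
    [[0,0,0.055],[0.047,-0.2,0],1],
    [[0,0,0.055],[0.047,-0.25,0],1],
    [[0,0,0.055],[0.047,-0.278,0.01],1],
    [[0,0.002,0.055],[0.047,-0.278,0.03],1],
    [[0,0.002,0.055],[0.047,-0.278,0.03],1]
  ]
}}

```text
t: 30.8
ee_pos: [0.5678, 0.043, 0.1723]
orientation: [-3.141, -0.009, 3.054]
contact_force: [-0.3, 0.8, -0.5]
opening: 0.303
finger_force: 29.9
```

```bash
python3 - <<'E' 2>/dev/null
from h import *
import st
T=cab(-.083,.031); go(T,.029,174.96,half=False)
E
```

```text
30.8 [0.5678 0.043  0.1723] [-179.96   -0.5   175.01] tq [ 0.106 -0.15  -0.053] F [-0.3  0.8 -0.5] op 0.303 q7 0.941 -0.141
turn [-0.0006 -0.0088  0.0008] shift [-0.0038  0.002   0.1433] yaw now 175.0
```

{"name": "servo_tool", "arguments": {
  "increments": [
    [[0,0,0],[-0.001,0.002,0.04],1],
    [[0,0,0],[-0.001,0.002,0.08],1],
    [[0,0,0],[-0.001,0.002,0.11],1],
    [[0,0,0],[-0.001,0.002,0.13],1],
    [[0,0,0],[-0.001,0.002,0.144],1],
    [[0,0,0],[-0.001,0.002,0.144],1]
  ]
}}

```text
t: 31.55
ee_pos: [0.5699, 0.045, 0.0305]
orientation: [-3.141, -0.005, 3.054]
contact_force: [-1.1, 0.2, 0.1]
opening: 0.304
finger_force: 29.9
```

{"name": "servo_tool", "arguments": {
  "increments": [
    [[0,0,0],[0,0,0],0.15],
    [[0,0,0],[0,0,0],0.15],
    [[0,0,0],[0,0,0],0.15],
    [[0,0,0],[0,0,-0.04],0.15],
    [[0,0,0],[0,0,-0.1],0.15],
    [[0,0,0],[0,0,-0.15],-0.4],
    [[0,0,0],[0,0.06,-0.18],-0.4],
    [[0,0,0],[0,0.12,-0.19],-0.4],
    [[0,0,0],[0,0.18,-0.19],-0.4],
    [[0,0,0],[0,0.24,-0.19],-0.4],
    [[0,0,0],[0,0.26,-0.19],-0.4],
    [[0,0,0],[0,0.26,-0.19],-0.4]
  ]
}}

```text
t: 33.05
ee_pos: [0.5931, 0.3051, 0.2207]
orientation: [-3.141, -0.004, 3.056]
contact_force: [1.3, -1.4, 0.1]
opening: 0.699
finger_force: 0.0
```

```bash
python3 - <<'E' 2>/dev/null
from h import *
import st
im,d,p=snap('top'); show([r for r in ribs(im,d,p,zlo=.036,zhi=.056,ztop=.046) if .1<r['L']<.24])
im,d,p=snap('wrist'); show([r for r in ribs(im,d,p,zlo=.016,zhi=.03,amin=1000) if r['L']<.2])
go((.5198,.3603),.12,167,half=False)
E
```

```text
33.05 [0.5931 0.3051 0.2207] [-179.99   -0.26  175.11] tq [ 0.065 -0.11  -0.04 ] F [ 1.3 -1.4  0.1] op 0.699 q7 0.587 -0.273
[278. 207.] 302 L0.128 W0.032 c(0.5694,0.0463) yaw177.2 bend0.0056 z0.045
[296. 209.] 315 L0.129 W0.034 c(0.5643,-0.0150) yaw173.4 bend0.0053 z0.045
[313. 211.] 320 L0.125 W0.035 c(0.5564,-0.0726) yaw175.3 bend0.0052 z0.045
[483. 250.] 139 L0.184 W0.058 c(0.4449,-0.6217) yaw-24.6 bend0.0245 z0.044
[ 78. 272.] 98 L0.154 W0.040 c(0.3420,0.6877) yaw-137.8 bend0.0202 z0.046
[335. 119.] 3262 L0.129 W0.037 c(0.5192,0.3605) yaw166.8 bend0.0057 z0.024
turn [-0.0022 -0.0036  0.1375] shift [0.079  0.0518 0.1009] yaw now 174.9
```

Three ribs are in the drawer. I'll fetch the fourth.

{"name": "servo_tool", "arguments": {
  "increments": [
    [[0,0,0.138],[0.03,0.02,0.05],-0.4],
    [[0,0,0.138],[0.06,0.04,0.08],-0.4],
    [[0,0,0.138],[0.08,0.052,0.12],-0.4],
    [[0,0,0.138],[0.08,0.052,0.17],-0.4],
    [[0,0,0.138],[0.08,0.052,0.2],-0.4],
    [[0,0,0.138],[0.08,0.052,0.215],-0.4],
    [[0,0,0.138],[0.08,0.052,0.215],-0.4]
  ]
}}

```text
t: 34.02
ee_pos: [0.5183, 0.3609, 0.0059]
orientation: [-3.139, -0.004, 2.914]
contact_force: [0.4, 0.2, 0.6]
opening: 0.703
finger_force: 0.0
```

{"name": "servo_tool", "arguments": {
  "increments": [
    [[0,0,0],[0,0,0],1],
    [[0,0,0],[0,0,0],1],
    [[0,0,0],[0,0,0],1],
    [[0,0,0],[0,0,0],1],
    [[0,0,0],[0,0,0],1],
    [[0,0,0],[0,0,0],1],
    [[0,0,0],[0,0,0],1],
    [[0,0,0],[0,0,-0.05],1],
    [[0,0,0],[0,0,-0.1],1],
    [[0,0,0],[0,0,-0.16],1],
    [[0,0,0],[0,0,-0.2],1],
    [[0,0,0],[0,0,-0.2],1]
  ]
}}

```text
t: 35.52
ee_pos: [0.5195, 0.364, 0.2095]
orientation: [3.138, -0.0, 2.916]
contact_force: [-0.1, 0.3, -0.9]
opening: 0.301
finger_force: 30.0
```

```bash
python3 - <<'E' 2>/dev/null
from h import *
import st
print((np.array([.5694,.0463])-CF)@np.array([AX,AY]).T)
T=cab(-.083,.09); go(T,.2,174.96,half=False)
E
```

```text
35.525 [0.5195 0.364  0.2095] [ 1.7980e+02 -2.0000e-02  1.6705e+02] tq [ 0.075 -0.199  0.017] F [-0.1  0.3 -0.9] op 0.301 q7 0.307 0.231
[-0.0841833   0.03253017]
turn [ 3.60e-03 -1.00e-04 -1.38e-01] shift [-0.1131 -0.2414  0.0087] yaw now 167.1
```

{"name": "servo_tool", "arguments": {
  "increments": [
    [[0,0,-0.138],[-0.03,-0.05,0],1],
    [[0,0,-0.138],[-0.05,-0.1,0],1],
    [[0,0,-0.138],[-0.08,-0.15,0],1],
    [[0,0,-0.138],[-0.1,-0.2,0],1],
    [[0,0,-0.138],[-0.113,-0.241,0],1],
    [[0,0,-0.138],[-0.113,-0.241,0.03],1],
    [[0,0,-0.138],[-0.113,-0.241,0.03],1],
    [[0,0,-0.138],[-0.113,-0.241,0.03],1]
  ]
}}

```text
t: 36.52
ee_pos: [0.5743, 0.1032, 0.176]
orientation: [-3.142, -0.005, 3.055]
contact_force: [0.1, 0.3, -0.0]
opening: 0.303
finger_force: 30.0
```

```bash
python3 - <<'E' 2>/dev/null
from h import *
import st
T=cab(-.083,.093); go(T,.029,174.96,half=False)
E
```

```text
36.525 [0.5743 0.1032 0.176 ] [-180.     -0.27  175.05] tq [ 0.117 -0.169  0.02 ] F [ 0.1  0.3 -0. ] op 0.303 q7 0.838 -0.015
turn [-0.     -0.0047  0.0016] shift [-0.002   0.0033  0.147 ] yaw now 175.1
```

{"name": "servo_tool", "arguments": {
  "increments": [
    [[0,0,0],[-0.001,0.001,0.04],1],
    [[0,0,0],[-0.001,0.001,0.08],1],
    [[0,0,0],[-0.001,0.001,0.11],1],
    [[0,0,0],[-0.001,0.001,0.13],1],
    [[0,0,0],[-0.001,0.001,0.147],1],
    [[0,0,0],[-0.001,0.001,0.147],1]
  ]
}}

```text
t: 37.28
ee_pos: [0.5753, 0.1037, 0.0287]
orientation: [-3.141, -0.004, 3.054]
contact_force: [-0.1, -0.2, -1.0]
opening: 0.304
finger_force: 30.0
```

{"name": "servo_tool", "arguments": {
  "increments": [
    [[0,0,0],[0,0,0],0.2],
    [[0,0,0],[0,0,0],0.2],
    [[0,0,0],[0,0,0],0.2],
    [[0,0,0],[0,0,-0.04],0.2],
    [[0,0,0],[0,0,-0.1],0.2],
    [[0,0,0],[0,0,-0.15],0.2],
    [[0,0,0],[0.06,0,-0.15],1],
    [[0,0,0],[0.12,0,-0.15],1],
    [[0,0,0],[0.17,0,-0.15],1],
    [[0,0,0],[0.17,0,-0.15],1],
    [[0,0,0],[0.17,0,-0.15],1]
  ]
}}

```text
t: 38.65
ee_pos: [0.4072, 0.1179, 0.1801]
orientation: [-3.141, -0.002, 3.053]
contact_force: [0.7, 0.0, -0.3]
opening: 0.008
finger_force: 0.0
```

```bash
python3 - <<'E' 2>/dev/null
from h import *
import st
im,d,p=panel(); show([r for r in ribs(im,d,p,zlo=.036,zhi=.056,ztop=.046) if .1<r['L']<.24])
cv2.imwrite('pics/t6.png',cv2.resize(im[80:290,160:420,::-1],None,fx=3,fy=2.85))
E
```

```text
38.65 [0.4072 0.1179 0.1801] [-1.7997e+02 -1.3000e-01  1.7494e+02] tq [ 0.137 -0.206 -0.013] F [ 0.7  0.  -0.3] op 0.008 q7 0.784 -0.003
panel x -0.1737 313 opening ~ 0.16774128651207418
[260. 205.] 301 L0.128 W0.033 c(0.5751,0.1040) yaw175.1 bend0.0058 z0.045
[277. 207.] 312 L0.128 W0.033 c(0.5693,0.0473) yaw175.8 bend0.0053 z0.045
[296. 209.] 316 L0.129 W0.034 c(0.5644,-0.0150) yaw172.2 bend0.0051 z0.045
[313. 211.] 318 L0.125 W0.035 c(0.5564,-0.0728) yaw174.8 bend0.0052 z0.045
[483. 251.] 147 L0.192 W0.064 c(0.4387,-0.6190) yaw-21.7 bend0.0264 z0.044
[ 75. 267.] 76 L0.113 W0.022 c(0.3595,0.7081) yaw-122.7 bend0.0119 z0.045
```

View pics/t6.png

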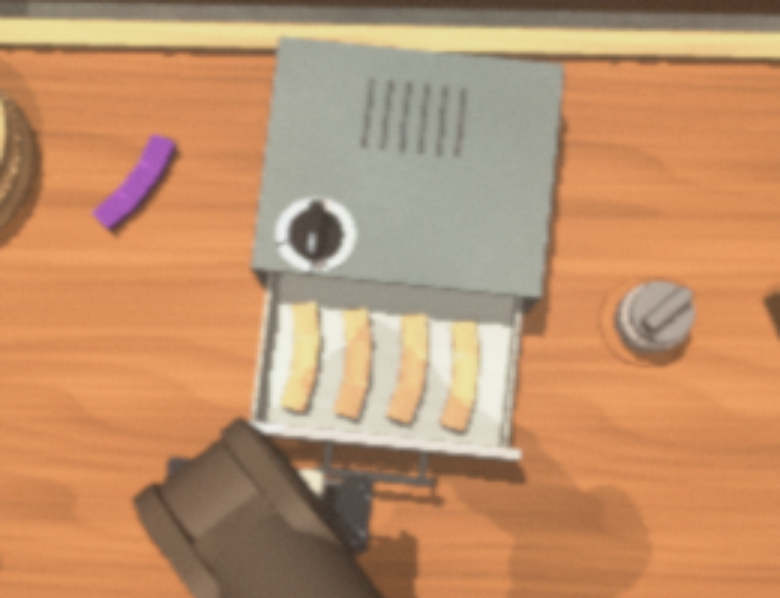

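All four ribs lie flat side by side in the drawer at (300,357), (352,363), (408,368) and (462,376). The cap wing has turned. Next I push the handle with closed fingers.

```bash
python3 - <<'E' 2>/dev/null
from h import *
go(cab(-.255,0),.075,174.96,half=False)
E
```

```text
turn [ 0.0001 -0.0027 -0.0007] shift [ 0.003  -0.0898  0.105 ] yaw now 174.9
```

{"name": "servo_tool", "arguments": {
  "increments": [
    [[0,0,0],[0.003,-0.045,0],1],
    [[0,0,0],[0.003,-0.09,0.01],1],
    [[0,0,0],[0.003,-0.09,0.05],1],
    [[0,0,0],[0.003,-0.09,0.09],1],
    [[0,0,0],[0.003,-0.09,0.105],1],
    [[0,0,0],[0.003,-0.09,0.105],1]
  ]
}}

```text
t: 39.45
ee_pos: [0.3951, 0.0291, 0.0743]
orientation: [-3.142, -0.006, 3.054]
contact_force: [0.3, 0.0, -1.1]
opening: 0.005
finger_force: 0.0
```

{"name": "servo_tool", "arguments": {
  "increments": [
    [[0,0,0],[-0.015,0,0],1],
    [[0,0,0],[-0.03,0,0],1],
    [[0,0,0],[-0.045,0,0],1],
    [[0,0,0],[-0.06,0,0],1],
    [[0,0,0],[-0.075,0,0],1],
    [[0,0,0],[-0.09,0,0],1],
    [[0,0,0],[-0.105,0,0],1],
    [[0,0,0],[-0.12,0,0],1],
    [[0,0,0],[-0.135,0,0],1],
    [[0,0,0],[-0.15,0,0],1],
    [[0,0,0],[-0.16,0,0],1],
    [[0,0,0],[-0.16,0,0],1]
  ]
}}

```text
t: 40.95
ee_pos: [0.5556, 0.0147, 0.074]
orientation: [3.141, -0.003, 3.053]
contact_force: [-0.5, 0.0, -1.3]
opening: 0.002
finger_force: 0.0
```

```bash
python3 - <<'E'
from h import *
import st
q,_,s=pose(); print((q[:2]-CF)@np.array([AX,AY]).T); panel()
E
```

```text
40.95 [0.5556 0.0147 0.074 ] [ 1.7999e+02 -1.6000e-01  1.7494e+02] tq [ 0.097 -0.209  0.012] F [-0.5  0.  -1.3] op 0.002 q7 0.894 0.082
[-0.09513859 -0.0001922 ]
panel x -0.0381 137 opening ~ 0.032091551893119075
```

{"name": "servo_tool", "arguments": {
  "increments": [
    [[0,0,0],[-0.006,0,0],1],
    [[0,0,0],[-0.012,0,0],1],
    [[0,0,0],[-0.018,0,0],1],
    [[0,0,0],[-0.024,0,0],1],
    [[0,0,0],[-0.028,0,0],1],
    [[0,0,0],[-0.032,0,0],1],
    [[0,0,0],[-0.032,0,0],1]
  ]
}}

```text
t: 41.88
ee_pos: [0.587, 0.0117, 0.074]
orientation: [-3.141, -0.003, 3.053]
contact_force: [0.0, -0.4, 0.2]
opening: 0.005
finger_force: 0.0
```

```bash
python3 - <<'E'
from h import *
import st
q,_,s=pose(); print((q[:2]-CF)@np.array([AX,AY]).T); panel()
E
```

```text
41.875 [0.587  0.0117 0.074 ] [-1.7998e+02 -1.7000e-01  1.7494e+02] tq [ 0.054 -0.168 -0.033] F [ 0.  -0.4  0.2] op 0.005 q7 0.916 0.033
[-0.06362364 -0.00043325]
panel x -0.0088 130 opening ~ 0.0028316978598612857
```

{"name": "servo_tool", "arguments": {
  "increments": [
    [[0,0,0],[-0.003,0,0],1],
    [[0,0,0],[-0.006,0,0],1],
    [[0,0,0],[-0.009,0,0],1],
    [[0,0,0],[-0.009,0,0],1]
  ]
}}

```text
t: 42.42
ee_pos: [0.5906, 0.0113, 0.0732]
orientation: [-3.139, -0.012, 3.055]
contact_force: [-17.8, 0.3, 13.5]
opening: 0.005
finger_force: 9.2
```

```bash
python3 - <<'E'
from h import *
import st
q,_,s=pose(); print((q[:2]-CF)@np.array([AX,AY]).T); panel()
E
```

```text
42.425 [0.5906 0.0113 0.0732] [-179.84   -0.71  175.03] tq [ 0.191  3.644 -0.04 ] F [-17.8   0.3  13.5] op 0.005 q7 0.923 0.044
[-0.05999445 -0.0004531 ]
panel x -0.0056 120 opening ~ -0.0003734976956601965
```

The drawer is shut, with 18 N against its stop. I'll back off and go to the knob.

{"name": "servo_tool", "arguments": {
  "increments": [
    [[0,0,0],[0.03,0,0],1],
    [[0,0,0],[0.05,0,0],1],
    [[0,0,0],[0.05,0,-0.06],0.2],
    [[0,0,0],[0.05,0,-0.12],-0.2],
    [[0,0,0],[0.02,0.02,-0.16],-0.2],
    [[0,0,0],[-0.03,0.06,-0.16],-0.2],
    [[0,0,0],[-0.07,0.09,-0.16],-0.2],
    [[0,0,0],[-0.1,0.09,-0.16],-0.2],
    [[0,0,0],[-0.1,0.09,-0.16],-0.2]
  ]
}}

```text
t: 43.6
ee_pos: [0.7051, 0.0918, 0.2322]
orientation: [-3.141, -0.004, 3.053]
contact_force: [-0.1, -0.1, -0.3]
opening: 0.598
finger_force: 0.0
```

```bash
python3 - <<'E'
from h import *
import st
for n in('wrist','side'):
    im,d,p=snap(n)
    P=cloud(d,p); k=(P[...,2]>.148)&(P[...,2]<.172)&(d>0)&(np.hypot(P[...,0]-.704,P[...,1]-.092)<.05)&(im.mean(2)<90); Q=P[k]; print(n,k.sum(),Q.mean(0),Q.min(0),Q.max(0))
panel()
go((.705,.0918),.137,174.96,half=False)
E
```

```text
43.6 [0.7051 0.0918 0.2322] [-179.98   -0.24  174.91] tq [ 0.113 -0.175  0.088] F [-0.1 -0.1 -0.3] op 0.598 q7 0.958 0.19
wrist 994 [0.70006404 0.08970107 0.16107544] [0.67522545 0.08043325 0.14810456] [0.73395403 0.09972728 0.1637522 ]
side 86 [0.70428392 0.09671001 0.15908496] [0.67600302 0.08161902 0.14872858] [0.73278309 0.10630346 0.16935727]
panel x -0.0053 95 opening ~ -0.000720170403416074
turn [-0.0005 -0.0043  0.0002] shift [-0.0026  0.0001  0.0964] yaw now 175.0
```

{"name": "servo_tool", "arguments": {
  "increments": [
    [[0,0,0],[0,0,0.04],-0.2],
    [[0,0,0],[0,0,0.07],-0.2],
    [[0,0,0],[0,0,0.095],-0.2],
    [[0,0,0],[0,0,0.095],-0.2],
    [[0,0,0],[0,0,0.095],1],
    [[0,0,0],[0,0,0.095],1],
    [[0,0,0],[0,0,0.095],1],
    [[0,0,0],[0,0,0.095],1],
    [[0,0,0],[0,0,0.095],1],
    [[0,0,0],[0,0,0.095],1],
    [[0,0,0],[0,0,0.095],1]
  ]
}}

```text
t: 45.12
ee_pos: [0.7031, 0.0904, 0.1388]
orientation: [-3.139, -0.004, 3.053]
contact_force: [-1.1, -4.9, 5.4]
opening: 0.173
finger_force: 30.0
```

```bash
python3 st.py
```

```text
45.125 [0.7031 0.0904 0.1388] [-179.86   -0.22  174.9 ] tq [-1.073  0.343 -0.006] F [-1.1 -4.9  5.4] op 0.173 q7 0.91 -0.018
```

{"name": "servo_tool", "arguments": {
  "increments": [
    [[0,0,0.15],[0,-0.001,0],1],
    [[0,0,0.3],[0,-0.001,0],1],
    [[0,0,0.45],[0,-0.001,0],1],
    [[0,0,0.6],[0,-0.001,0],1],
    [[0,0,0.75],[0,-0.001,0],1],
    [[0,0,0.9],[0,-0.001,0],1],
    [[0,0,1.0],[0,-0.001,0],1],
    [[0,0,1.0],[0,-0.001,0],1]
  ]
}}

```text
t: 46.12
ee_pos: [0.7047, 0.0929, 0.1389]
orientation: [3.14, -0.002, 2.053]
contact_force: [7.1, 3.4, -3.3]
opening: 0.17
finger_force: 30.0
```

```bash
python3 st.py
```

```text
46.125 [0.7047 0.0929 0.1389] [ 1.7993e+02 -1.3000e-01  1.1765e+02] tq [ 0.745 -1.632  0.118] F [ 7.1  3.4 -3.3] op 0.17 q7 0.028 -0.917
```

{"name": "servo_tool", "arguments": {
  "increments": [
    [[0,0,0.1],[0,0,0],1],
    [[0,0,0.2],[0,0,0],1],
    [[0,0,0.26],[0,0,0],1],
    [[0,0,0.26],[0,0,0],1]
  ]
}}

```text
t: 46.62
ee_pos: [0.7052, 0.0933, 0.1389]
orientation: [3.14, -0.003, 1.795]
contact_force: [10.2, 3.6, -4.5]
opening: 0.179
finger_force: 30.5
```

```bash
python3 st.py
```

```text
46.625 [0.7052 0.0933 0.1389] [ 1.7990e+02 -1.5000e-01  1.0285e+02] tq [ 0.88  -2.07   0.608] F [10.2  3.6 -4.5] op 0.179 q7 -0.199 -1.104
```

At the stop, with torque at 0.61 N m. Now I hold for more than two seconds.

{"name": "servo_tool", "arguments": {
  "increments": [
    [[0,0,0.01],[0,0,0],1],
    [[0,0,0.01],[0,0,0],1],
    [[0,0,0.01],[0,0,0],1],
    [[0,0,0.01],[0,0,0],1],
    [[0,0,0.01],[0,0,0],1],
    [[0,0,0.01],[0,0,0],1],
    [[0,0,0.01],[0,0,0],1],
    [[0,0,0.01],[0,0,0],1],
    [[0,0,0.01],[0,0,0],1],
    [[0,0,0.01],[0,0,0],1],
    [[0,0,0.01],[0,0,0],1],
    [[0,0,0.01],[0,0,0],1]
  ]
}}

```text
t: 48.12
ee_pos: [0.7052, 0.0933, 0.1389]
orientation: [3.14, -0.003, 1.786]
contact_force: [9.6, 4.4, -3.5]
opening: 0.177
finger_force: 30.8
```

{"name": "servo_tool", "arguments": {
  "increments": [
    [[0,0,0],[0,0,0],1],
    [[0,0,0],[0,0,0],1],
    [[0,0,0],[0,0,0],1],
    [[0,0,0],[0,0,0],1],
    [[0,0,0],[0,0,0],1],
    [[0,0,0],[0,0,0],1],
    [[0,0,0],[0,0,0],1],
    [[0,0,0],[0,0,0],1]
  ]
}}

```text
t: 49.12
ee_pos: [0.7052, 0.0933, 0.1389]
orientation: [3.14, -0.003, 1.786]
contact_force: [9.4, 4.5, -4.2]
opening: 0.178
finger_force: 30.8
```

```bash
python3 st.py
```

```text
49.125 [0.7052 0.0933 0.1389] [ 1.7990e+02 -1.6000e-01  1.0233e+02] tq [ 0.843 -2.086  0.743] F [ 9.4  4.5 -4.2] op 0.178 q7 -0.207 -0.71
```

{"name": "servo_tool", "arguments": {
  "increments": [
    [[0,0,0],[0,0,0],-1],
    [[0,0,0],[0,0,0],-1],
    [[0,0,0],[0,0,0],-1],
    [[0,0,0],[0,0,0],-1],
    [[0,0,0],[0,0,0],-1],
    [[0,0,0],[0,0,0],-1],
    [[0,0,0],[0,0,0],-1],
    [[0,0,0],[0,0,0],-1],
    [[0,0,0],[0,0,-0.04],-1],
    [[0,0,0],[0,0,-0.09],-1],
    [[0,0,0],[0,0,-0.14],-1],
    [[0,0,0],[0,0,-0.14],-1]
  ]
}}

```text
t: 50.62
ee_pos: [0.7055, 0.0917, 0.2837]
orientation: [3.137, -0.001, 1.783]
contact_force: [0.0, 0.6, -1.1]
opening: 1.001
finger_force: 0.0
```

{"name": "servo_tool", "arguments": {
  "increments": [
    [[0,0,0],[0,0.06,0],-1],
    [[0,0,0],[0,0.12,0],-1],
    [[0,0,0],[0,0.18,0],-1],
    [[0,0,0],[0,0.24,0],-1],
    [[0,0,0],[0,0.26,0],-1],
    [[0,0,0],[0,0.26,0],-1]
  ]
}}

```text
t: 51.38
ee_pos: [0.8927, 0.1384, 0.2758]
orientation: [-3.128, 0.023, 1.812]
contact_force: [-0.6, 1.9, 0.3]
opening: 1.002
finger_force: 0.0
```

```bash
python3 - <<'E'
from h import *
import st
im,d,p=panel()
P=cloud(d,p)
for n,c,z in(('knob',(.703,.092),.148),('wing',(.632,-.285),.1)):
    k=(P[...,2]>z)&(P[...,2]<.172)&(np.hypot(P[...,0]-c[0],P[...,1]-c[1])<.04)&(d>0);Q=P[k][:,:2]
    if len(Q)>5: w,V=np.linalg.eigh(np.cov(Q.T)); print(n,k.sum(),np.degrees(np.arctan2(V[1,1],V[0,1])))
snap('side','s9.png')
E
```

```text
51.375 [0.8927 0.1384 0.2758] [-179.24    1.31  103.82] tq [ 0.161 -0.054  0.048] F [-0.6  1.9  0.3] op 1.002 q7 -0.03 0.049
panel x -0.0059 137 opening ~ -0.0001072892344526526
wing 95 132.34470105424592
```

View pics/s9.png

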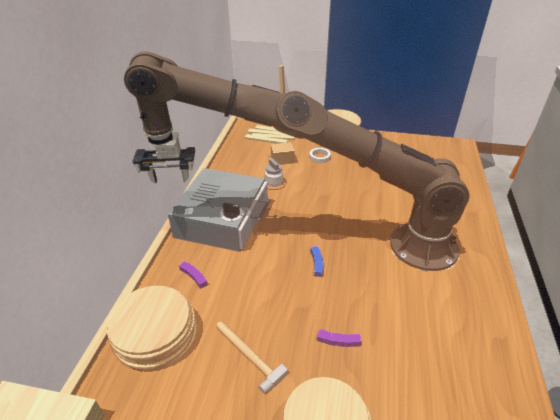

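The side view shows the drawer shut at (255,215), the knob back at rest at (231,210), the cap wing turned and the bystanders where they were. The arm is clear of everything.

```bash
python3 -c "
from cell import bot
print(bot.job_done())"
```

```text
the job is handed in; nothing more can be done
None
```

I handed the job in at about 51 s of robot time: all four ribs lie flat and side by side in the shut drawer, then the start knob was held at its stop for over 2 s and sprang back; the glue cap is at its tight stop, and the tape roll, hammer and carton were not touched.

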